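# Feel for the ball in the canister, then stand it in the dish

## Task

Before anyone opens it, find out whether the round twist-cap canister still holds its ball: lift it off the mat and tilt it slowly to about 45 degrees, never past 70, and hold it there a second so that the weight is felt rolling to the low side. Then bring it upright again, set it down gently inside the small glass dish and let go.

Things in the scene. Friction and masses are not known exactly. Their poses are not given: they have to be found in the camera images.
- canister_center (a point): Half-way up the axis of the closed, short round yellow plastic canister (47 mm above its underside; z up through the cap). Body 62 mm in diameter, 72 mm tall; on it a fixed ribbed twist cap 50 mm in diameter, 21 mm tall, its middle 36 mm above this point; 94 mm tall in all, 150 to 270 g with its ball. The taller square yellow tub and the slim white bottle are bystanders.
- ball_center (a point): Centre of the hard rubber ball, 28 mm in diameter, about 60 g, loose and unseen inside the closed canister. Upright, it sits on the axis in a dimple of the floor, 29 mm below canister_center. It rolls out at a tilt of between 15 and 30 degrees, in any direction, and then lies against the inner wall, about 13 mm off the axis.
- dish: Small round clear glass dish with a flat floor, loose on the mat: 120 mm across the rim, 16 mm tall, walls 4 mm, floor 5 mm thick, flat inside for about 104 mm. Origin at the centre of its underside, z up. About 300 g. The larger steel bowl is a bystander.

How it is judged (in metres and radians):
On the way:
1. the canister is held clear of the mat, tilted 30 to 70 degrees, with its ball rolled to the low side (height (world z) of canister_center above 0.075 m and angle between canister_center's own z axis and vertical between 0.52 and 1.22 rad and (x of ball_center in the frame of canister_center above 0.0075 m or x of ball_center in the frame of canister_center below -0.0075 m or y of ball_center in the frame of canister_center above 0.0075 m or y of ball_center in the frame of canister_center below -0.0075 m)), for 0.4 s.
At the end, for the whole second after the job is handed in: The canister stands upright (within 10 degrees), at rest, on the floor of the glass dish, its axis within 25 mm of the dish's centre, released; the dish is flat on the mat (horizontal distance between canister_center and dish below 0.025 m and z of canister_center in the frame of dish between 0.047 and 0.057 m and angle between canister_center's own z axis and vertical below 0.17 rad and angle between dish's own z axis and vertical below 0.1 rad and height (world z) of dish below 0.01 m and linear speed of canister below 0.03 m/s); the robot touches nothing.
It fails at once if the canister is tilted past 70 degrees (angle between canister_center's own z axis and vertical above 1.22 rad).
It fails at once if the canister is swung fast (over 1.5 rad/s) while tilted (angle between canister_center's own z axis and vertical above 0.25 rad and angular speed of canister above 1.5 rad/s).
It fails at once if the canister is dropped: it falls free for more than about 10 mm (contact force between the fingers and canister below 0.05 N and linear speed of canister above 0.45 m/s).
It also fails if it takes over 54 s, if anything falls off the work surface, if the arm or the gripper's body presses on something with over 40 N, if the wrist force passes 120 N, or if a joint passes its speed limit or range.

## Robot

A 6-joint arm with a two-finger parallel gripper is mounted at the origin on the work surface. World frame = base frame: x ahead of the robot, y to its left, z up, the work surface at z = 0. Lengths are in mm, angles in rad, forces in N, time in s.
With the tool pointing down it reaches from about 275 to 1000 mm from the base axis. Payload 8.4 kg.
Tool frame: the origin (TCP) lies midway between the tips of the shut fingers; the grasp point (between the pads) lies 19 mm behind it; y points along the fingers, z is the direction in which the jaws open and shut, and the axes are right-handed (so a half turn about y gives the same grasp; the last joint's range is limited). The gripper opens to 85 mm and grips with 20 to 120 N. Pads are 22 mm wide; open, the fingers measure 114 mm over their backs; the gripper's body (76 mm by 85 mm) begins 54 mm behind the grasp point. The pads swing forward as they close: fully open they stand 13 mm farther back than shut.
Start: joints at [-1.122, 0.353, 1.633, -0, 1.155, -0.002], TCP at [272.303, -562.565, 231.281] pointing down, gripper open.
Joint ranges: [-2.63, 2.63], [-0.92, 2.1], [0.06, 2.66], [-1.3, 4.44], [0, 2.69], [-3.02, 3.02]. Speed limits (rad/s): [2.22, 2.22, 2.79, 3.14, 3.14, 3.14].

## Interface

Orientations are given as [roll, pitch, yaw] about the fixed x, y, z axes, in that order (R = Rz(yaw) Ry(pitch) Rx(roll)).
In Python, from rig import r gives the robot as it stands. The module is installed in compiled form; this text tells all that it offers.
- The arm moves only by the tool apply_moves, never from a script. Its argument "plan" is text: rows parted by semicolons, each of 7 numbers parted by spaces: the shift along the tool's x, y, z in cm, then the turn, a rotation vector about the tool's x, y, z in degrees, then the closure, from 0 (fully open) to 1 (shut). A call has 1 to 20 rows; each row shifts and turns the pose as measured when the row begins, along the tool's axes as they then stand; what a row does not reach is not made up. A row lasts 1/10 s, in which the tool goes at most 50 mm and 8.59 degrees, less where a joint would pass 70% of its speed; a pose out of reach is approached as far as the arm can. A call is refused whole if a number of a shift passes 5 or a number of a turn 8.59, either way. A call with a gripper value outside its range is refused whole. The fingers move at their own pace and stop on an object; "squeeze" is the grip in N (left out, the last holds). Time passes only in rows, so rows that do not move let the fingers close. It gives the time, the measured TCP pose, the force and the opening at its end, in the units of the state.
- r.sense(): the state, without advancing time (a new reading comes with each control period).
- r.grab_frame(name): name is "scene" or "top" or "wrist"; returns the picture (384x512x3 uint8, blue, green, red); there is no depth.
- r.get_calibration(name): a dict with "vertical_fov" (degrees; the focal length in pixels is half the picture's height over the tangent of half this angle, whatever the lens; pixels are square), "cx", "cy" (the principal point, pixels), "R" (3x3) and "t" (3): a world point X has camera coordinates R X + t; the wrist camera has in their place "hand_eye" (4x4, takes a point from camera to tool coordinates, whose origin is the TCP and whose axes are the tool frame's). Camera axes: x right, y down, z forward; pixel columns grow to the right and rows downward; lengths in mm; the calibration is good to about 2 mm. The wrist camera is an equidistant fisheye: a pixel r from the principal point sees the ray r / f radians off the axis. A picture is of the moment at which its call begins: read the wrist's pose just before it. get_calibration takes no time and is no camera call.
- r.sign_off(): hands the job in, once; it reports no verdict.
The state is a dict: "clock": time; "qpos": joint angles; "qvel": joint speeds; "joint_efforts": joint torques, N m; "eef_pos": TCP position; "tcp_rot": TCP orientation; "contact_force": force on the tool from outside, world axes, zero at the start; "wrist_torque": the same for the moment, N m; "opening": opening from 0.0 (shut) to 1.0 (fully open).
Only numpy, scipy, OpenCV 4.12 (cv2) and the standard library are available. Lean on these libraries where they do the work, as an engineer would, in place of code of your own. Each camera call takes 0.05 s, during which the arm holds its last target. There are 200 camera calls.

## Working session

There is one attempt and no reset: what is moved stays moved. The work goes in short steps, Python scripts to look and compute and a tool call to move; the robot and the scene stay as the last step left them, time stands still between calls to the robot, and variables do not carry over. Pictures are saved under pics/ and viewed, about 8 in all and at most 12, crops included, and the job is handed in when it is done.

Besides the shell and the picture viewer there is one more tool, called after ">>>" by a JSON object that holds its "method" and its "body". apply_moves: Moves the arm, as the interface text tells. Its arguments: {"type":"object","properties":{"plan":{"type":"string"},"squeeze":{"type":"number"}},"required":["plan"]}

```bash
mkdir -p pics; python3 - <<'E'
from rig import r
import cv2,numpy as np
s=r.sense();print(s)
for n in("scene","top"):
    im=r.grab_frame(n);cv2.imwrite(f"pics/{n}0.png",im)
for n in("scene","top","wrist"):print(n,r.get_calibration(n))
E
```

```text
{'clock': 0.0, 'qpos': array([-1.12240383e+00,  3.53652614e-01,  1.63412390e+00,  2.10444839e-06,
        1.15516695e+00, -2.40398881e-03]), 'qvel': array([-0.00030585, -0.00013184,  0.0004726 ,  0.00058229,  0.00101864,
        0.00051325]), 'joint_efforts': array([ 1.28154039e-03, -6.05253053e+01, -3.42070985e+01, -3.74075000e-06,
        9.25235421e-03,  3.89479578e-05]), 'eef_pos': array([ 272.10096785, -562.14986833,  230.56325538]), 'tcp_rot': array([-1.57214713e+00,  5.17144880e-06, -2.69079702e+00]), 'contact_force': array([-0.06993084,  0.04096408,  0.13277697]), 'wrist_torque': array([-0.07581286, -0.01591231,  0.01654099]), 'opening': 1.0009147694070077}
scene {'vertical_fov': 48.07263856439581, 'cx': 254.07264194185538, 'cy': 185.1458667869245, 'R': array([[-0.73026862,  0.68314819,  0.00403801],
       [ 0.51446735,  0.55382267, -0.65467839],
       [-0.44947869, -0.47601366, -0.75589675]]), 't': array([ 368.68794747, -268.46803953, 1066.66555172])}
top {'vertical_fov': 43.924241955882096, 'cx': 251.08759979772572, 'cy': 190.3183227553681, 'R': array([[-0.02937298, -0.99956771, -0.00127343],
       [-0.99626183,  0.02937932, -0.08123558],
       [ 0.08123787, -0.00111746, -0.99669412]]), 't': array([ 49.4185293 , 533.92052846, 921.53078514])}
wrist {'vertical_fov': 65.70646984690485, 'cx': 257.7120141715243, 'cy': 190.6392209887924, 'hand_eye': array([[-5.35013063e-04,  9.47098495e-01,  3.20942604e-01,
        -8.17662609e+01],
       [-4.33541443e-04, -3.20942840e-01,  9.47098467e-01,
        -1.43579279e+02],
       [ 9.99999763e-01,  3.67568132e-04,  5.82315060e-04,
         1.70063687e-01],
       [ 0.00000000e+00,  0.00000000e+00,  0.00000000e+00,
         1.00000000e+00]])}
```

View pics/scene0.png

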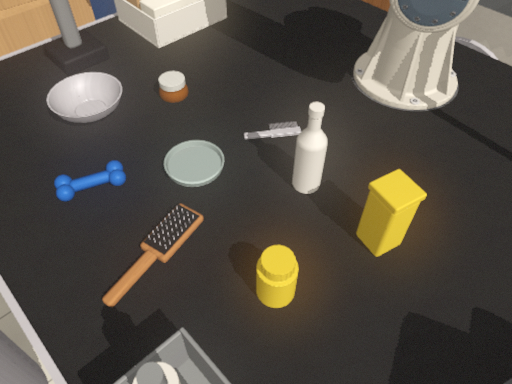

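View pics/top0.png

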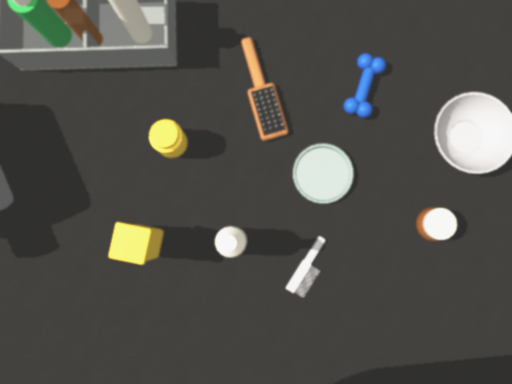

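The scene view has the canister at about (277,277), with its cap top at (278,259), and the dish at (194,163). The top view has the cap at (166,135) and the dish at (323,173). I'll triangulate from both views.

```bash
cat > h.py <<'E'
from rig import r
import numpy as np, cv2
from scipy.spatial.transform import Rotation as Ro
def ray(n,u,v):
    c=r.get_calibration(n);f=192/np.tan(np.radians(c["vertical_fov"]/2))
    if n=="wrist":
        s=r.sense();d=np.array([u-c["cx"],v-c["cy"]]);a=np.hypot(*d);th=a/f
        k=np.r_[d/max(a,1e-9)*np.sin(th),np.cos(th)]
        H=c["hand_eye"];T=Ro.from_euler("xyz",s["tcp_rot"]).as_matrix()
        return T@H[:3,3]+s["eef_pos"],T@H[:3,:3]@k
    d=np.array([(u-c["cx"])/f,(v-c["cy"])/f,1])
    return -c["R"].T@c["t"],c["R"].T@d
def atz(n,u,v,z):
    o,d=ray(n,u,v);return (o+d*(z-o[2])/d[2]).round(1)
def delta(goal):
    "world goal TCP -> shift in tool axes, cm"
    s=r.sense();T=Ro.from_euler("xyz",s["tcp_rot"]).as_matrix()
    return (T.T@(np.array(goal)-s["eef_pos"])/10).round(2)
E
python3 - <<'E'
from h import *
hsv={}
for n in("scene","top"):
    im=cv2.imread(f"pics/{n}0.png");h=cv2.cvtColor(im,cv2.COLOR_BGR2HSV)
    m=cv2.inRange(h,(20,120,60),(35,255,255))
    k,_,st,ce=cv2.connectedComponentsWithStats(m)
    for i in range(1,k):
        if st[i,4]>200:print(n,st[i],ce[i].round(1))
print("cap",atz("scene",278,257,94),atz("top",165.5,135,94))
print("dish",atz("scene",194,162,14),atz("top",323,173,14))
print("tub",atz("top",130,243,90),"bottle",atz("top",230,242,120))
E
```

```text
scene [ 356  168   71   89 3849] [388.6 211.2]
scene [ 255  244   44   65 2292] [276.3 276.1]
top [ 148  119   40   39 1145] [167.8 137.9]
top [ 108  222   56   43 1833] [134.9 243. ]
cap [636.8 190.8  94. ] [636.4 188.8  94. ]
dish [ 566.8 -108.    14. ] [ 566.3 -111.3   14. ]
tub [439.8 257.1  90. ] bottle [437.1  73.5 120. ]
```

>>> {"method": "apply_moves", "body": {"plan": "-5 0 0 0 -4.5 0 0;-5 0 0 0 -4.5 0 0;-5 0 0 0 -4.5 0 0;-5 0 0 0 -4.5 0 0;-5 0 0 0 -4.5 0 0;-5 0 0 0 -4.5 0 0;-5 0 0 0 -4.5 0 0;-5 0 0 0 -4.5 0 0;-5 0 0 0 -4.5 0 0;-5 0 0 0 -4.5 0 0;-5 0 0 0 -4.5 0 0;-5 0 0 0 -4.5 0 0;-5 0 0 0 -4.5 0 0;-5 0 0 0 -4.5 0 0;-5 0 0 0 -4.5 0 0;-5 0 0 0 -4.5 0 0", "squeeze": 50}}

```text
clock: 1.7
eef_pos: [639.9, 84.1, 224.1]
tcp_rot: [-1.577, 0.003, -1.394]
contact_force: [-0.4, 0.5, 0.2]
opening: 0.996
```

```bash
python3 - <<'E'
from h import *
s=r.sense();print(s["clock"],s["eef_pos"],s["tcp_rot"],s["qpos"],delta([636.5,190,200]))
E
```

```text
1.7 [639.94290635  84.0815274  224.13356428] [-1.57676471  0.0031729  -1.39410599] [ 0.12679231  0.39408786  1.58913717  0.00312568  1.16448863 -0.05115162] [-10.48   2.44   1.54]
```

>>> {"method": "apply_moves", "body": {"plan": "-4 0.8 0.6 0 -2.5 0 0;-4 0.8 0.6 0 -2.5 0 0;-2.5 0.8 0.3 0 -1.5 0 0;0 0 0 0 0 0 0;0 0 0 0 0 0 0"}}

```text
clock: 2.2
eef_pos: [628.9, 200.8, 198.0]
tcp_rot: [-1.579, 0.005, -1.266]
contact_force: [0.8, 0.0, -0.8]
opening: 1.003
```

```bash
python3 - <<'E'
from h import *
s=r.sense();print(s["clock"],s["eef_pos"],s["tcp_rot"])
im=r.grab_frame("wrist");cv2.imwrite("pics/w1.png",im)
h=cv2.cvtColor(im,cv2.COLOR_BGR2HSV);m=cv2.inRange(h,(20,120,60),(35,255,255))
k,_,st,ce=cv2.connectedComponentsWithStats(m)
for i in range(1,k):
    if st[i,4]>200:print(st[i],ce[i].round(1))
E
```

```text
2.2 [628.87986632 200.79692934 197.95351032] [-1.57856585  0.00501304 -1.26598283]
[  18   43  130   97 8431] [78.6 90.4]
[ 233  149   67   81 4155] [265.8 189.5]
```

View pics/w1.png

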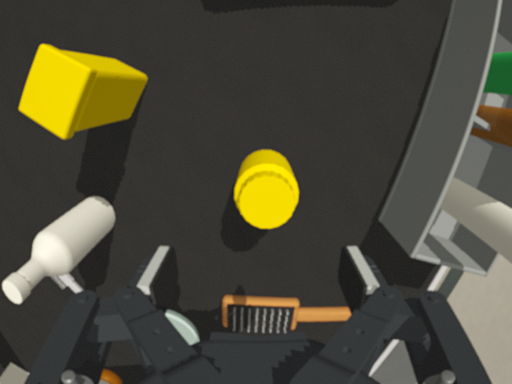

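The wrist view shows the cap disc centred near (267,199), the body rising to row 149, and the tray edge on the right near (385,222).

```bash
python3 - <<'E'
from h import *
print(atz("wrist",267,199.5,94),atz("wrist",238,199.5,94),atz("wrist",267,229,94),atz("wrist",296,199.5,94))
print("body top back edge",atz("wrist",265.5,149.5,72), atz("wrist",265.5,149.5,0))
for z in (0,60,100):print("tray",z,atz("wrist",383,220,z),atz("scene",182,333,z),atz("top",177,66,z))
E
```

```text
[638.  193.5  94. ] [613.4 185.7  94. ] [647.  165.9  94. ] [662.7 201.3  94. ]
body top back edge [624.5 232.2  72. ] [629.8 219.8   0. ]
tray 0 [808.4 180.    0. ] [790.3 148.1   0. ] [799.7 179.5   0. ]
tray 60 [772.6 197.3  60. ] [799.5 172.5  60. ] [778.4 170.5  60. ]
tray 100 [748.8 208.8 100. ] [805.7 188.8 100. ] [764.2 164.4 100. ]
```

```bash
python3 -c "
from h import *
print(delta([638,190.5,110]))"
```

```text
[1.27 8.78 0.64]
```

>>> {"method": "apply_moves", "body": {"plan": "0.65 2.5 0.3 0 0.5 0 0;0.6 3 0.3 0 0.4 0 0;0 2 0 0 0 0 0;0 1 0 0 0 0 0;0 0 0 0 0 0 0;0 0 0 0 0 0 0"}}

```text
clock: 2.85
eef_pos: [641.4, 183.2, 113.7]
tcp_rot: [-1.574, 0.004, -1.292]
contact_force: [-0.7, 0.8, -0.1]
opening: 0.994
```

```bash
python3 - <<'E'
from h import *
s=r.sense();print(s["clock"],s["eef_pos"],s["tcp_rot"],delta([638,190.5,30]))
im=r.grab_frame("wrist");cv2.imwrite("pics/w2.png",im)
E
```

```text
2.85 [641.38055476 183.1507701  113.69730977] [-1.57406398  0.00381941 -1.29212031] [-0.77  8.37 -0.1 ]
```

View pics/w2.png

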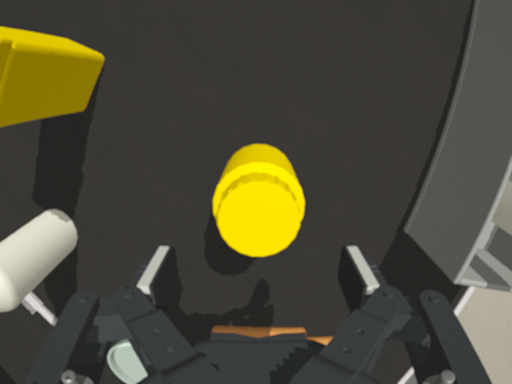

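The cap is now centred at about (259,214), midway between the fingers (column 258). I'll check the tangential position.

```bash
python3 -c "
from h import *
for p in ((259,213),(259,256),(217,213),(302,213)):print(atz('wrist',*p,94))
print(atz('wrist',259,144,0))"
```

```text
[637.8 195.6  94. ]
[646.1 166.8  94. ]
[613.5 188.5  94. ]
[662.6 202.6  94. ]
[630.8 220.2   0. ]
```

>>> {"method": "apply_moves", "body": {"plan": "-0.4 1.5 0 0 0 0 0;-0.3 2 0 0 0 0 0;0 2 0 0 0 0 0;0 1.5 0 0 0 0 0;0 1 0 0 0 0 0;0 0 0 0 0 0 0;0 0 0 0 0 0 0"}}

```text
clock: 3.6
eef_pos: [642.0, 192.6, 33.2]
tcp_rot: [-1.566, 0.004, -1.292]
contact_force: [-0.2, -0.6, -0.3]
opening: 1.0
```

```bash
python3 -c "
from h import *
s=r.sense();print(s['eef_pos'],s['tcp_rot'],s['contact_force'],delta([639.3,190.6,28]))"
```

```text
[641.99607825 192.64192266  33.19771112] [-1.56589848  0.00405183 -1.2915881 ] [-0.19090542 -0.55551404 -0.29209361] [ 0.12  0.52 -0.32]
```

>>> {"method": "apply_moves", "body": {"plan": "0.1 0.45 -0.3 0 0 0 0;0 0 0 0 0 0 0.2;0 0 0 0 0 0 0.3;0 0 0 0 0 0 0.5;0 0 0 0 0 0 0.7;0 0 0 0 0 0 1;0 0 0 0 0 0 1;0 0 0 0 0 0 1;0 0 0 0 0 0 1;0 0 0 0 0 0 1", "squeeze": 50}}

```text
clock: 4.6
eef_pos: [640.4, 190.9, 30.9]
tcp_rot: [-1.563, 0.004, -1.292]
contact_force: [0.0, -0.5, -2.4]
opening: 0.718
```

>>> {"method": "apply_moves", "body": {"plan": "0 -0.5 0 0 0 0 1;0 -1 0 0 0 0 1;0 -1.5 0 0 0 0 1;0 -2 0 0 0 0 1;0 -2 0 0 0 0 1;0 -2 0 0 0 0 1;0 -2 0 0 0 0 1;0 -1 0 0 0 0 1;0 0 0 0 0 0 1;0 0 0 0 0 0 1"}}

```text
clock: 5.6
eef_pos: [640.5, 190.4, 164.5]
tcp_rot: [-1.557, 0.004, -1.292]
contact_force: [-0.6, -0.7, -2.5]
opening: 0.721
```

```bash
python3 - <<'E'
from h import *
s=r.sense();print(s)
im=r.grab_frame("wrist");cv2.imwrite("pics/w3.png",im)
E
```

```text
{'clock': 5.6, 'qpos': array([0.28461739, 0.47589875, 1.60350622, 0.00462796, 1.04852907,
       0.00342647]), 'qvel': array([ 0.00215246, -0.01230425, -0.00208602,  0.0011981 ,  0.00505308,
       -0.00050934]), 'joint_efforts': array([-5.92265016e-03, -6.98381424e+01, -3.39473891e+01,  2.44979962e-02,
       -7.10823666e-02,  1.43540119e-04]), 'eef_pos': array([640.5065316 , 190.3817782 , 164.50743687]), 'tcp_rot': array([-1.5571562 ,  0.00408892, -1.29185877]), 'contact_force': array([-0.60112739, -0.73588357, -2.46661386]), 'wrist_torque': array([-0.0225511 , -0.02417754, -0.05171437]), 'opening': 0.7210112821255646}
```

View pics/w3.png

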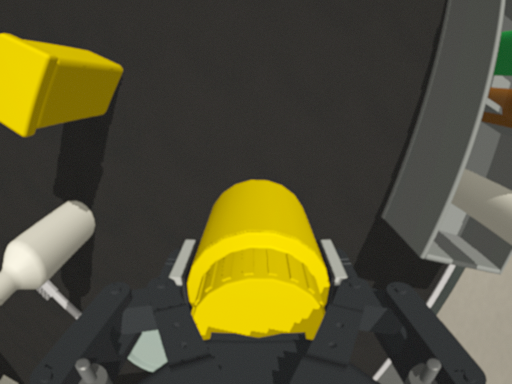

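The canister is held upright between the pads, drawing about 2.4 N, and hasn't slipped. Next is the slow tilt about tool x.

>>> {"method": "apply_moves", "body": {"plan": "0 0 0 1 0 0 1;0 0 0 2 0 0 1;0 0 0 2.5 0 0 1;0 0 0 2.5 0 0 1;0 0 0 2.5 0 0 1;0 0 0 2.5 0 0 1;0 0 0 2.5 0 0 1;0 0 0 2.5 0 0 1;0 0 0 2.5 0 0 1;0 0 0 2.5 0 0 1;0 0 0 2.5 0 0 1;0 0 0 2.5 0 0 1;0 0 0 2 0 0 1;0 0 0 1 0 0 1;0 0 0 0 0 0 1;0 0 0 0 0 0 1"}}

```text
clock: 7.25
eef_pos: [626.5, 186.4, 145.6]
tcp_rot: [-1.018, 0.004, -1.292]
contact_force: [-0.0, -0.1, -2.5]
opening: 0.721
```

>>> {"method": "apply_moves", "body": {"plan": "0 0 0 1 0 0 1;0 0 0 2 0 0 1;0 0 0 2.5 0 0 1;0 0 0 2.5 0 0 1;0 0 0 2.5 0 0 1;0 0 0 2 0 0 1;0 0 0 1 0 0 1;0 0 0 0 0 0 1;0 0 0 0 0 0 1;0 0 0 0 0 0 1;0 0 0 0 0 0 1;0 0 0 0 0 0 1;0 0 0 0 0 0 1;0 0 0 0 0 0 1;0 0 0 0 0 0 1;0 0 0 0 0 0 1;0 0 0 0 0 0 1;0 0 0 0 0 0 1"}}

```text
clock: 9.05
eef_pos: [637.5, 189.2, 182.2]
tcp_rot: [-0.836, 0.006, -1.291]
contact_force: [0.9, -0.1, -2.3]
opening: 0.718
```

```bash
python3 - <<'E'
from h import *
s=r.sense();print(s)
im=r.grab_frame("wrist");im2=r.grab_frame("scene");cv2.imwrite("pics/tilt.png",np.hstack([cv2.resize(im,(400,300)),cv2.resize(im2,(400,300))]))
E
```

```text
{'clock': 9.05, 'qpos': array([ 2.86258219e-01,  2.62674561e-01,  2.14447877e+00, -9.48693702e-02,
        2.28910224e-05,  1.03115917e-01]), 'qvel': array([ 0.00094897,  0.00030396,  0.00156278,  0.00183124,  0.00061471,
       -0.00105181]), 'joint_efforts': array([-3.30541252e-04, -4.79880524e+01, -2.79665565e+01,  5.49971974e-04,
       -4.40421626e+00,  5.00288788e-04]), 'eef_pos': array([637.53858008, 189.21744188, 182.17638529]), 'tcp_rot': array([-0.8363967 ,  0.00552481, -1.29066039]), 'contact_force': array([ 0.85487063, -0.11488269, -2.27357382]), 'wrist_torque': array([-0.17361661,  0.51009076,  0.00780807]), 'opening': 0.7175174888197869}
```

View pics/tilt.png

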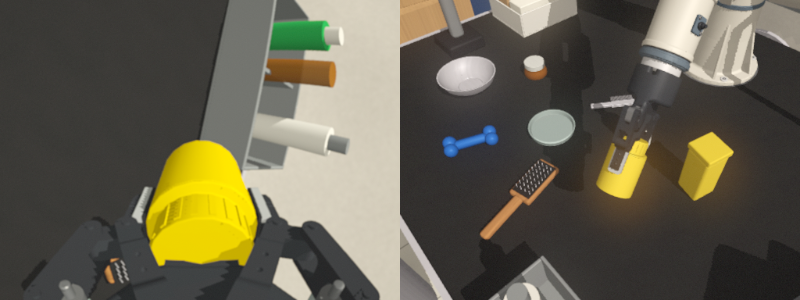

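The tilt reads 42° and was held for over a second; the canister sits firm in the pads in both views. Joint 5 is right at its lower limit (0), so I'll back off gently to upright.

>>> {"method": "apply_moves", "body": {"plan": "0 0 0 -1 0 0 1;0 0 0 -1.5 0 0 1;0 0 0 -2 0 0 1;0 0 0 -2 0 0 1;0 0 0 -2 0 0 1;0 0 0 -2 0 0 1;0 0 0 -2 0 0 1;0 0 0 -2 0 0 1;0 0 0 -1 0 0 1;0 0 0 0 0 0 1"}}

```text
clock: 10.15
eef_pos: [637.0, 189.1, 182.0]
tcp_rot: [-1.117, 0.006, -1.291]
contact_force: [1.0, 0.0, -2.3]
opening: 0.721
```

```bash
python3 -c "
from h import *
s=r.sense();print(s['eef_pos'],s['tcp_rot'],s['qpos'],s['contact_force'])"
```

```text
[637.01556368 189.12867497 181.98489902] [-1.1171361   0.00579408 -1.29054598] [ 2.84662576e-01  2.84767257e-01  1.94582453e+00  7.41535180e-03
  4.57328099e-01 -1.48082348e-04] [ 0.95886385  0.01979436 -2.3219338 ]
```

>>> {"method": "apply_moves", "body": {"plan": "0 0 0 -1 0 0 1;0 0 0 -2 0 0 1;0 0 0 -2.5 0 0 1;0 0 0 -2.5 0 0 1;0 0 0 -2.5 0 0 1;0 0 0 -2.5 0 0 1;0 0 0 -2.5 0 0 1;0 0 0 -2.5 0 0 1;0 0 0 -2.5 0 0 1;0 0 0 -2.5 0 0 1;0 0 0 -2 0 0 1;0 0 0 -1 0 0 1;0 0 0 0 0 0 1;0 0 0 0 0 0 1"}}

```text
clock: 11.55
eef_pos: [634.1, 188.3, 178.8]
tcp_rot: [-1.593, 0.006, -1.29]
contact_force: [-0.3, 0.2, -1.7]
opening: 0.717
```

```bash
python3 -c "
from h import *
s=r.sense();print(s['eef_pos'],s['tcp_rot'],s['qpos'],s['contact_force'])"
```

```text
[634.09256863 188.31994596 178.83708503] [-1.59284503  0.00572017 -1.29047456] [2.83428178e-01 4.69340380e-01 1.57920870e+00 6.44497850e-03
 1.11508298e+00 1.43107310e-04] [-0.30281705  0.17777436 -1.69566143]
```

>>> {"method": "apply_moves", "body": {"plan": "1 0 -0.3 0.5 1 0 1;2 0 -0.5 0.5 2 0 1;3 0 -0.8 0.5 2.7 0 1;3 0 -0.8 0 2.7 0 1;3 0 -0.8 0 2.7 0 1;3 0 -0.8 0 2.7 0 1;3 0 -0.8 0 2.7 0 1;3 0 -0.8 0 2.7 0 1;3 0 -0.8 0 2.7 0 1;2.5 0 -0.8 0 2.4 0 1;1.5 0 -0.4 0 1.5 0 1;0.7 0 -0.2 0 0.5 0 1;0 0 0 0 0 0 1;0 0 0 0 0 0 1"}}

```text
clock: 12.95
eef_pos: [561.5, -127.5, 179.0]
tcp_rot: [-1.556, 0.004, -1.795]
contact_force: [-0.1, -1.3, -1.7]
opening: 0.717
```

```bash
python3 - <<'E'
from h import *
s=r.sense();print(s["eef_pos"],s["tcp_rot"],s["contact_force"],delta([566.5,-109.5,130]))
cv2.imwrite("pics/w4.png",r.grab_frame("wrist"))
E
```

```text
[ 561.50223014 -127.45278043  178.99099613] [-1.55648553  0.00416274 -1.79474104] [-0.09941231 -1.27211334 -1.73378925] [-1.84  4.91  0.02]
```

View pics/w4.png

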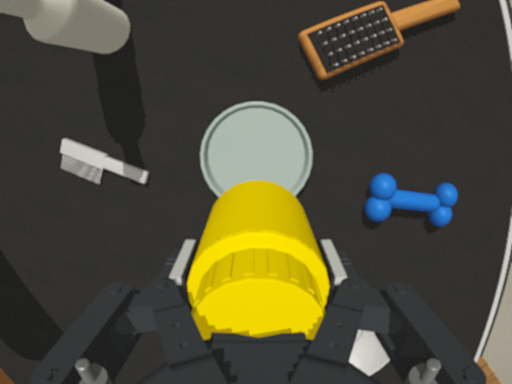

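The dish is below the canister: rim columns 200–313, far edge at row 101.

```bash
python3 - <<'E'
from h import *
a,b,c=[atz("wrist",*p,16) for p in((256.5,101),(200,155),(313,155))]
print(a,b,c,(b+c)/2,np.linalg.norm(b-c))
im=cv2.imread("pics/w4.png")
# three-point rim circle fit, points along the visible rim
P=np.array([atz("wrist",*p,16)[:2] for p in((256.5,101),(200,155),(313,155),(217.5,115),(296,115),(205,180),(308,180))])
A=np.c_[2*P,np.ones(len(P))];x=np.linalg.lstsq(A,(P**2).sum(1),rcond=None)[0];print(x[:2],np.sqrt(x[2]+x[0]**2+x[1]**2))
print(delta([*x[:2],120]))
E
```

```text
[578.8 -54.5  16. ] [507.9 -95.8  16. ] [ 625.  -122.7   16. ] [ 566.45 -109.25   16.  ] 120.14998959633749
[ 565.64159845 -113.04898663] 60.67353892054553
[-1.45  5.9  -0.01]
```

>>> {"method": "apply_moves", "body": {"plan": "-0.6 1 0 0 0 0 1;-0.6 2 0 0 0 0 1;-0.4 2 0 0 0 0 1;0 2 0 0 0 0 1;0 2 0 0 0 0 1;0 1.5 0 0 0 0 1;0 0.8 0 0 0 0 1;0 0.4 0 0 0 0 1;0 0 0 0 0 0 1;0 0 0 0 0 0 1"}}

```text
clock: 14.0
eef_pos: [570.5, -101.2, 53.9]
tcp_rot: [-1.555, 0.006, -1.783]
contact_force: [0.9, 0.3, -2.1]
opening: 0.719
```

```bash
python3 - <<'E'
from h import *
s=r.sense();print(s["eef_pos"],s["tcp_rot"],s["contact_force"],delta([566,-110.5,50]))
E
```

```text
[ 570.4840799  -101.1722985    53.90339228] [-1.55522839  0.00571688 -1.78336586] [ 0.94608658  0.31573616 -2.10363349] [ 1.01  0.38 -0.25]
```

>>> {"method": "apply_moves", "body": {"plan": "0.5 0 -0.2 -0.4 0 0 1;0.3 0.3 0 0 0 0 1;0 0.3 0 0 0 0 1;0 0.3 0 0 0 0 1;0 0.2 0 0 0 0 1;0 0 0 0 0 0 1;0 0 0 0 0 0 1"}}

```text
clock: 14.7
eef_pos: [568.1, -110.0, 44.1]
tcp_rot: [-1.559, 0.006, -1.784]
contact_force: [0.1, 0.3, -1.7]
opening: 0.721
```

```bash
python3 - <<'E'
from h import *
s=r.sense();print(s["eef_pos"],s["tcp_rot"],s["contact_force"],delta([566,-110.5,36]))
cv2.imwrite("pics/w5.png",np.hstack([cv2.resize(r.grab_frame("wrist"),(400,300)),cv2.resize(r.grab_frame("scene")[60:300,100:420],(400,300))]))
E
```

```text
[ 568.14918224 -109.98237808   44.11124771] [-1.55874874  0.00578079 -1.78425322] [ 0.09996605  0.3313796  -1.66613178] [ 0.1   0.81 -0.21]
```

View pics/w5.png

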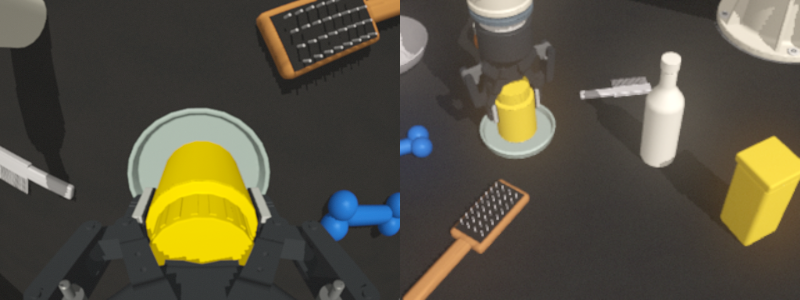

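The canister sits upright and centred over the dish, about 8 mm above its floor. I'll lower it in small steps and watch the force.

>>> {"method": "apply_moves", "body": {"plan": "0 0.25 -0.1 0 0 0 1;0 0.2 0 0 0 0 1;0 0.2 0 0 0 0 1;0 0 0 0 0 0 1;0 0 0 0 0 0 1"}}

```text
clock: 15.3
eef_pos: [567.3, -109.5, 37.1]
tcp_rot: [-1.559, 0.006, -1.784]
contact_force: [-0.3, 0.5, -2.1]
opening: 0.716
```

>>> {"method": "apply_moves", "body": {"plan": "0 0.1 0 0 0 0 1;0 0.1 0 0 0 0 1;0 0 0 0 0 0 1"}}

```text
clock: 15.6
eef_pos: [567.5, -109.6, 35.8]
tcp_rot: [-1.558, 0.006, -1.784]
contact_force: [0.1, -0.2, -2.2]
opening: 0.724
```

>>> {"method": "apply_moves", "body": {"plan": "0 0.1 0 0 0 0 1;0 0.05 0 0 0 0 1;0 0 0 0 0 0 1"}}

```text
clock: 15.9
eef_pos: [567.7, -109.6, 35.8]
tcp_rot: [-1.558, 0.006, -1.784]
contact_force: [0.1, 0.1, -2.9]
opening: 0.72
```

>>> {"method": "apply_moves", "body": {"plan": "0 0.15 0 0 0 0 1;0 0.1 0 0 0 0 1;0 0 0 0 0 0 1"}}

```text
clock: 16.2
eef_pos: [568.0, -109.6, 35.9]
tcp_rot: [-1.558, 0.006, -1.784]
contact_force: [0.4, -0.1, -3.1]
opening: 0.721
```

>>> {"method": "apply_moves", "body": {"plan": "0 0.3 0 0 0 0 1;0 0 0 0 0 0 1"}}

```text
clock: 16.4
eef_pos: [568.9, -109.7, 36.2]
tcp_rot: [-1.557, 0.006, -1.784]
contact_force: [0.4, -0.4, -1.9]
opening: 0.717
```

>>> {"method": "apply_moves", "body": {"plan": "0 0.4 -0.1 0 0 0 1"}}

```text
clock: 16.5
eef_pos: [569.9, -109.7, 34.9]
tcp_rot: [-1.553, 0.006, -1.784]
contact_force: [-11.4, 3.0, 59.5]
opening: 0.72
```

Pushing down raised the force to 59 N, so the canister is on the dish floor. I'll relax and let go.

>>> {"method": "apply_moves", "body": {"plan": "0 -0.05 0 0 0 0 1;0 0 0 0 0 0 1;0 0 0 0 0 0 1"}}

```text
clock: 16.8
eef_pos: [571.0, -109.9, 35.9]
tcp_rot: [-1.551, 0.007, -1.785]
contact_force: [-0.6, -0.4, -2.0]
opening: 0.716
```

>>> {"method": "apply_moves", "body": {"plan": "0 0 0 0 0 0 0.25;0 0 0 0 0 0 0.2;0 0 0 0 0 0 0.15;0 0 0 0 0 0 0.1;0 0 0 0 0 0 0;0 0 0 0 0 0 0;0 0 0 0 0 0 0;0 0 0 0 0 0 0", "squeeze": 30}}

```text
clock: 17.6
eef_pos: [570.6, -109.8, 34.4]
tcp_rot: [-1.552, 0.007, -1.785]
contact_force: [0.2, 0.5, -0.0]
opening: 0.999
```

```bash
python3 - <<'E'
from h import *
s=r.sense();print(s["eef_pos"],s["tcp_rot"],s["contact_force"],s["opening"])
cv2.imwrite("pics/w6.png",np.hstack([cv2.resize(r.grab_frame("wrist"),(400,300)),cv2.resize(r.grab_frame("scene")[60:300,100:420],(400,300))]))
E
```

```text
[ 570.57617327 -109.81979188   34.44839811] [-1.55197299  0.00650503 -1.78452277] [ 0.18837648  0.46403927 -0.03576019] 0.9989825246639472
```

View pics/w6.png

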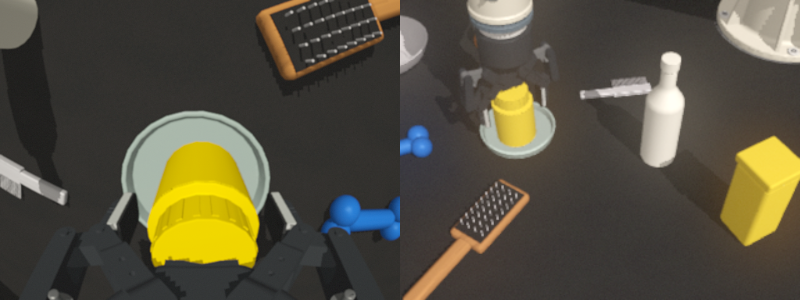

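The canister stands in the dish with the fingers open and clear on both sides. I'll withdraw straight up.

>>> {"method": "apply_moves", "body": {"plan": "0 -1 0 0 0 0 0;0 -1.5 0 0 0 0 0;0 -2 0 0 0 0 0;0 -2 0 0 0 0 0;0 -2 0 0 0 0 0;0 -3 0 0 0 0 0;0 -4 0 0 0 0 0;0 -3 0 0 0 0 0;0 0 0 0 0 0 0;0 0 0 0 0 0 0;0 0 0 0 0 0 0;0 0 0 0 0 0 0"}}

```text
clock: 18.9
eef_pos: [566.0, -110.2, 237.8]
tcp_rot: [-1.545, 0.007, -1.785]
contact_force: [-0.4, 0.7, 0.4]
opening: 1.001
```

```bash
python3 - <<'E'
from h import *
s=r.sense();print(s["clock"],s["eef_pos"],s["contact_force"])
w=r.grab_frame("wrist");cv2.imwrite("pics/w7.png",w)
E
```

```text
18.9 [ 565.97344523 -110.21230646  237.83714678] [-0.41116834  0.67543563  0.35661704]
```

View pics/w7.png

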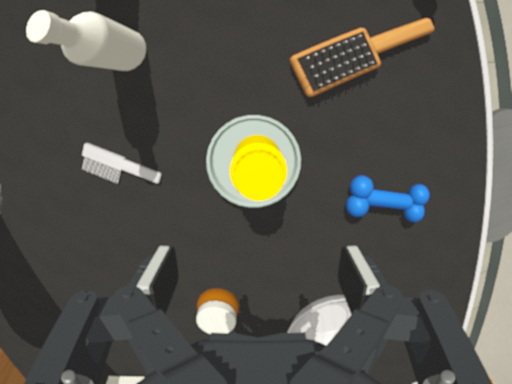

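```bash
python3 - <<'E'
from h import *
a=[atz("wrist",*p,16) for p in((207,160),(301,160),(254,115),(254,207))];print(a,np.mean(a,0))
b=[atz("wrist",*p,99) for p in((231,173),(287,173),(258.5,201))];print(b)
E
```

```text
[array([508.5, -96.8,  16. ]), array([ 624.8, -122.8,   16. ]), array([578.5, -54.8,  16. ]), array([ 552.8, -172. ,   16. ])] [ 566.15 -111.6    16.  ]
[array([544.3, -99.7,  99. ]), array([ 598.3, -111.8,   99. ]), array([ 564.6, -134.4,   99. ])]
```

The dish is at about (566,-112) and the canister at about (570,-109), so they are roughly 5 mm apart. The canister stands upright and the robot is clear.

```bash
python3 -c "
from rig import r
print(r.sign_off())"
```

```text
the job is handed in; nothing more can be done
None
```

I lifted the canister, tilted it slowly, brought it upright, set it in the glass dish and let go. The job was handed in at about 19 s of the 54 s allowed. I can't say whether it still holds its ball: I had no reading fine enough to feel it roll.

- **Tilt:** it reached 42°, slightly short of 45°, because joint 5 hit its lower limit (q5 ≈ 0). It was held there for about 1.1 s, and turning speeds were around 0.4 rad/s. I had no sign of joint 5 going past its range, but it was right at the edge.
- **Ball:** I estimate its roll changes the wrist torque by only about 0.008 N m, too small to see. I assume it rolled out, since the tilt was well past 30°.
- **Set-down:** the force reading didn't show contact clearly at first, so I pressed a little harder. It briefly read about 59 N upward, below the 120 N wrist limit, and I eased off before opening the fingers.
- **Final check:** the canister stands upright, about 5 mm from the dish's centre. The dish hasn't moved measurably, the gripper is open about 240 mm up, and the contact force is near zero.

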